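# Lean a nest-box front on the stand and scan its barcode with a contact scanner

## Robot

A 6-joint arm with a two-finger parallel gripper is mounted at the origin on the work surface. World frame = base frame: x ahead of the robot, y to its left, z up, the work surface at z = 0. Lengths are in m, angles in rad, forces in N, time in s.
With the tool pointing down it reaches from about 0.3 to 0.875 m from the base axis. Payload 6.4 kg.
Tool frame: the origin (TCP) lies midway between the tips of the shut fingers; the grasp point (between the pads) lies 19 mm behind it; x points along the fingers, y is the direction in which the jaws open and shut, and the axes are right-handed (so a half turn about x gives the same grasp; the last joint's range is limited). The gripper opens to 85 mm and grips with 20 to 120 N. Pads are 22 mm wide; open, the fingers measure 114 mm over their backs; the gripper's body (76 mm by 85 mm) begins 54 mm behind the grasp point. The pads swing forward as they close: fully open they stand 13 mm farther back than shut.
Start: joints at [1.018, 0.181, 1.607, -0, 1.354, -0.206], TCP at [0.195, 0.541, 0.231] pointing down, gripper open.
Joint ranges: [-2.99, 2.99], [-0.89, 2.07], [0.3, 2.58], [-1.14, 4.28], [0, 2.63], [-3.12, 3.12]. Speed limits (rad/s): [2.57, 2.57, 3.01, 3.14, 3.14, 3.14].

## Interface

Orientations are given as a unit quaternion [w, x, y, z].
In Python, from bench import ctrl gives the robot as it stands.
- The arm moves only by the tool step_arm, never from a script. Its argument "motion" is a list of rows, each a list of 7 numbers: the shift along the tool's x, y, z in mm, then the turn, a rotation vector about the tool's x, y, z in degrees, then the closure in counts, from 0 (fully open) to 255 (shut). In form: [[tx, ty, tz, rx, ry, rz, hand], ...]. A call has 1 to 10 rows; each row is the pose to reach, as a shift and turn from the pose commanded when the call began, along the tool's axes at that moment; what a row does not reach only later rows make up. A row lasts 1/8 s, in which the tool goes at most 62.5 mm and 10.7 degrees, less where a joint would pass 70% of its speed; a pose out of reach is approached as far as the arm can. A call with a gripper value outside its range is refused whole. The fingers move at their own pace and stop on an object; the grip force is fixed at half the most. Time passes only in rows, so rows that repeat a pose let the fingers close. It gives the time, the measured TCP pose, the force and the opening at its end, in the units of the state.
- ctrl.get_obs(): the state, without advancing time (a new reading comes with each control period).
- ctrl.camera(name): name is "scene" or "top" or "wrist"; returns (picture, depth): 400x640x3 uint8, red, green, blue; 400x640 float32, m along the optical axis (not along the pixel's ray), 0 where there is no reading.
- ctrl.camera_info(name): a dict with "fx", "fy", "cx", "cy" (pixels), "dist_coeffs" ([k1, k2, p1, p2, k3] as OpenCV has them; the pictures are not rectified), "T" (4x4, takes a point from camera to world coordinates); the wrist camera has in their place "hand_eye" (4x4, takes a point from camera to tool coordinates, whose origin is the TCP and whose axes are the tool frame's). Camera axes: x right, y down, z forward; pixel columns grow to the right and rows downward; lengths in m; the calibration is good to about 2 mm. A picture is of the moment at which its call begins: read the wrist's pose just before it. camera_info takes no time and is no camera call.
- ctrl.hand_in(): hands the job in, once; it reports no verdict.
The state is a dict: "time_s": time; "q": joint angles; "dq": joint speeds; "joint_efforts": joint torques, N m; "eef_pos": TCP position; "eef_rot": TCP orientation; "wrist_force": force on the tool from outside, world axes, zero at the start; "torque": the same for the moment, N m; "opening": opening from 0.0 (shut) to 1.0 (fully open).
Only numpy, scipy, OpenCV 4.12 (cv2) and the standard library are available. Lean on these libraries where they do the work, as an engineer would, in place of code of your own. Each camera call takes 0.05 s, during which the arm holds its last target. There are 200 camera calls.

## Task

Book in the pale wooden nest-box front: lift it out of the slotted rack and lean it on the sloping stand, foot on the ledge, roughly centred, back against the sloping plate and barcode label facing out, and let go. Then pick up the scanner, aim it squarely at the middle of the barcode, press its sprung nose gently about half way in and hold it steady for two seconds. Finally set the scanner down gently, upright and within its mat as it lay, leaving the front leaning on the stand and everything else undisturbed.

Things in the scene. Friction and masses are not known exactly. Their poses are not given: they have to be found in the camera images.
- front: Pale wooden nest-box front with the barcode label: board 12 mm thick (x), 110 mm wide (y), 180 mm high (z), 120 to 240 g, upright in one of the rack's three slots. Origin at the centre of its foot; +x is the normal of the labelled face, +z up the board. A printed black disc (solid wood) lies 112 mm up. Grip it across its thickness near the top edge
- front_label (a point): centre of the white barcode label (56 mm wide, 40 mm high) on the front's +x face, 64 mm above its foot; axes as front
- rack: Blue and plywood slotted rack, 240 x 130 mm, fixed. Origin at the centre of its underside. Floor 12 mm high; three slots 15 mm wide between rails whose tops are 44 mm high, at x = -74, 0 and +74 mm, running along its y
- stand: Grey base of the sloping stand, fixed, 170 x 130 x 12 mm (x from -105 to +65 mm). Its +x is the side a leaning board faces; it carries seat, 32 mm above its underside
- seat: Seat of the stand. Origin where ledge meets sloping plate, mid-width; +x normal of the plate (out, 25 degrees up), +z up the plate (leaning back 25 degrees, 0.436 rad, from vertical). Plate face at x = 0, z 0 to 115 mm, 130 mm wide, 12 mm thick; ledge top at z = 0, x 0 to 26 mm, then a lip 10 mm high, 6 mm thick. A leaned board has these axes, its foot centre at x = 6 mm, z = 0
- scanner: Hand scanner, grey stick with orange ends, 140 to 340 g, on its mat: 36 mm wide (y), 46 mm high (z), body from x = -70 to +62 mm. Origin at the centre of its underside; +x points out of its nose and is the aiming axis, 23 mm above the underside; a yellow button on top marks the nose end. Grip it across its width at its middle
- nose (a joint): The flat-tipped black nose (24 mm across) on the aiming axis sits in a stiff collar that is left set at any length: its tip lies 78 to 92 mm ahead of the scanner's origin, not measured, so find contact by feel. Value: how far the sprung nose is pushed into the scanner: 0 out, 0.004 m fully in; takes about 2.3 N to start, 5.3 N half way and 8.3 N fully in
- mat: Black rubber mat of the scanner, 210 mm (x) x 100 mm (y), 6 mm thick, fixed. Origin at the centre of its underside
- white_front: white board standing in the rack, bystander, size as front
- dark_front: dark brown board standing in the rack, bystander, size as front
- dish: terracotta bowl, 100 mm across, 40 mm high, bystander
- bottle: white bottle, 56 mm across, 150 mm high, bystander
- tape: orange tape roll lying flat, 70 mm across, 30 mm high, bystander
Mind the look-alikes: they are no part of the job. Leave any blue, purple or turquoise look-alike of the scanner alone.

How it is judged:
By the outcome, as a careful person would: the job done as asked, in the order asked, and still so for the second after the job is handed in, with the robot touching nothing.
It also fails if it takes over 70 s, if anything falls off the work surface, if the arm or the gripper's body presses on something with over 40 N, if the wrist force passes 120 N, or if a joint passes its speed limit or range.

## Working session

There is one attempt and no reset: what is moved stays moved. The work goes in short steps, Python scripts to look and compute and a tool call to move; the robot and the scene stay as the last step left them, time stands still between calls to the robot, and variables do not carry over. Pictures are saved under pics/ and viewed, about 8 in all and at most 12, crops included, and the job is handed in when it is done.

Besides the shell and the picture viewer there is one more tool, called after "Emit:" as name(argument=value, ...) on one line, values as JSON. step_arm: Moves the arm, as the interface text tells. Its arguments: {"type":"object","properties":{"motion":{"type":"array","items":{"type":"array","items":{"type":"number"}}}},"required":["motion"]}

```bash
ls; mkdir -p pics; cat > h.py <<'E'
import numpy as np, cv2
from scipy.spatial.transform import Rotation as R
from bench import ctrl
def tool():
    o=ctrl.get_obs(); T=np.eye(4); w,x,y,z=o['eef_rot']
    T[:3,:3]=R.from_quat([x,y,z,w]).as_matrix(); T[:3,3]=o['eef_pos']; return T,o
def shot(name,save=None):
    T,o=tool(); p,d=ctrl.camera(name); i=ctrl.camera_info(name)
    M=T@np.array(i['hand_eye']) if name=='wrist' else np.array(i['T'])
    if save: cv2.imwrite('pics/'+save,p[:,:,::-1]); np.savez('pics/'+save+'.npz',p=p,d=d,M=M)
    K=np.array([[i['fx'],0,i['cx']],[0,i['fy'],i['cy']],[0,0,1.]]); D=np.array(i['dist_coeffs'],float)
    v,u=np.mgrid[0:400,0:640]; n=cv2.undistortPoints(np.stack([u,v],-1).reshape(-1,1,2).astype(np.float64),K,D).reshape(400,640,2)
    c=np.dstack([n*d[...,None],d])
    W=c@M[:3,:3].T+M[:3,3]; W[d==0]=np.nan
    return p,d,W,M
E
python3 - <<'E'
from h import *
for n in('scene','top'):
    p,d,W,M=shot(n,n+'1.png'); np.save('pics/W_%s1.npy'%n,W); print(n,M.round(3).tolist())
o=ctrl.get_obs(); print({k:np.round(v,3).tolist() for k,v in o.items()})
E
```

```text
pics
scene [[0.672, 0.615, -0.413, 0.923], [0.741, -0.567, 0.361, -0.365], [-0.012, -0.548, -0.836, 0.812], [0.0, 0.0, 0.0, 1.0]]
top [[-0.009, -0.986, 0.168, 0.368], [-1.0, 0.009, 0.003, -0.039], [-0.005, -0.167, -0.986, 1.164], [0.0, 0.0, 0.0, 1.0]]
{'time_s': 0.1, 'q': [1.018, 0.181, 1.608, 0.0, 1.354, -0.206], 'dq': [0.002, -0.001, -0.002, -0.0, -0.002, 0.002], 'joint_efforts': [0.0, -44.588, -35.224, -0.0, 0.004, 0.0], 'eef_pos': [0.195, 0.54, 0.23], 'eef_rot': [0.696, 0.121, 0.697, -0.122], 'wrist_force': [-0.461, -1.287, 0.307], 'torque': [0.033, -0.043, 0.008], 'opening': 1.0}
```

View pics/top1.png

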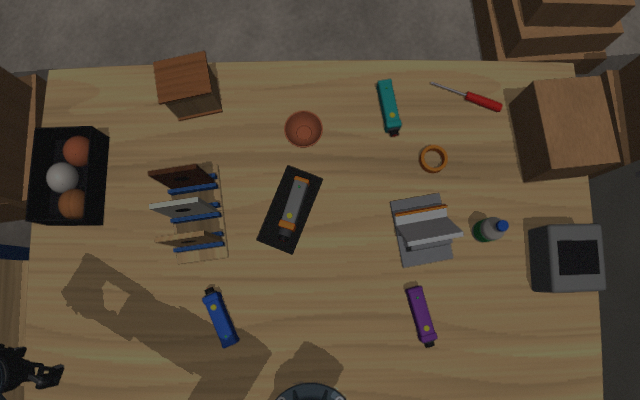

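View pics/scene1.png

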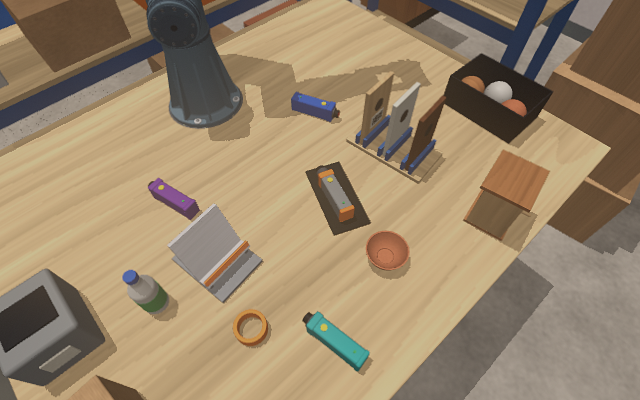

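The top view shows the pale front in the rack slot nearest the robot (190,240), the scanner on its mat (290,208) and the stand at (425,230), whose ledge faces away from the robot. The yellow button is towards the lower end of the scanner. Next I'll measure from the point clouds and zoom in on the label side.

```bash
python3 - <<'E'
import numpy as np,cv2
s=cv2.imread('pics/scene1.png');t=cv2.imread('pics/top1.png')
a=cv2.resize(s[60:190,330:460],(390,390),interpolation=2); b=cv2.resize(t[150:280,140:270],(390,390),interpolation=2)
cv2.imwrite('pics/c1.png',np.hstack([a,b]))
Wt=np.load('pics/W_top1.npy');Ws=np.load('pics/W_scene1.npy')
def reg(W,im,u0,u1,v0,v1): return W[v0:v1,u0:u1].reshape(-1,3), cv2.cvtColor(im,cv2.COLOR_BGR2HSV)[v0:v1,u0:u1].reshape(-1,3)
def rect(P,n):
    P=P[~np.isnan(P).any(1)]; r=cv2.minAreaRect(P[:,:2].astype(np.float32)*1000); print(n,len(P),np.round(r[0],1),np.round(r[1],1),round(r[2],1),'z',np.percentile(P[:,2],[5,50,95]).round(4))
# table height
print('table z',np.nanmedian(Wt[280:300,300:380,2]),np.nanmedian(Ws[330:350,180:210,2]))
P,h=reg(Wt,t,140,240,150,275)
m=P[:,2]>.15; rect(P[m],'board tops')
for lo,hi in((140,0),):
    pass
# tops: cluster
Q=P[(P[:,2]>.172)]; 
for W,im,n,box in((Wt,t,'top',(140,240,150,275)),(Ws,s,'scene',(340,450,65,185))):
    P,h=reg(W,im,*box); Q=P[P[:,2]>.172]; k,lab,c=cv2.kmeans(Q.astype(np.float32),3,None,(3,50,1e-5),5,0)
    for i in range(3): rect(Q[lab[:,0]==i],n+' boardtop')
P,h=reg(Ws,s,345,410,70,150)
# scanner
for W,im,n,box in((Wt,t,'top',(250,330,160,260)),(Ws,s,'scene',(300,375,155,240))):
    P,h=reg(W,im,*box); m=(P[:,2]>.045)&(P[:,2]<.065); rect(P[m],n+' scanner top')
    y=m&(h[:,0]>20)&(h[:,0]<35)&(h[:,1]>120); o=m&(h[:,0]<16)&(h[:,1]>130)
    print(' yellow',P[y].mean(0).round(4),y.sum()); rect(P[o],'orange')
    m=(P[:,2]<.012)&(h[:,2]<60);rect(P[m],n+' mat')
# stand
for W,im,n,box in((Wt,t,'top',(385,465,185,270)),(Ws,s,'scene',(165,265,200,300))):
    P,h=reg(W,im,*box); m=(h[:,1]<60)&(P[:,2]>.006)&(P[:,2]<.018); rect(P[m],n+' base')
    m=(P[:,2]>.13)&(P[:,2]<.18);rect(P[m],n+' platetop')
    m=(h[:,0]<16)&(h[:,1]>130)&(P[:,2]>.02);rect(P[m],n+' orange lip')
E
```

```text
table z 0.0004933024161426491 0.00038659365999005324
board tops 1369 [527.8 286.1] [161.6 115.1] 8.7 z [0.1552 0.1911 0.1954]
top boardtop 338 [454.9 273.5] [ 13.5 110.2] 7.3 z [0.1777 0.1924 0.1957]
top boardtop 353 [601.3 296.2] [ 13.2 109.9] 8.6 z [0.1742 0.1921 0.1956]
top boardtop 369 [527.9 288.9] [ 13.2 109.7] 8.2 z [0.1762 0.1926 0.1956]
scene boardtop 290 [456.2 272.5] [ 12.8 110. ] 7.2 z [0.174  0.1896 0.1933]
scene boardtop 268 [600.8 293.6] [ 14.1 110.9] 7.9 z [0.1747 0.1906 0.1934]
scene boardtop 275 [527.7 287.6] [ 14.  110.4] 8.1 z [0.174  0.1901 0.1936]
top scanner top 830 [537.1  41.4] [ 39.9 157.6] 71.5 z [0.0478 0.0532 0.0573]
 yellow [0.5167 0.0482 0.0554] 23
orange 112 [549.4  38.3] [ 40. 132.] 72.4 z [0.0491 0.0536 0.057 ]
top mat 2143 [540.1  51.5] [101.  209.5] 67.9 z [0.0036 0.0071 0.0105]
scene scanner top 676 [541.8  37.4] [ 40.6 147.1] 70.7 z [0.0478 0.0517 0.0547]
 yellow [0.5159 0.0464 0.0536] 19
orange 131 [546.2  37.5] [ 40.7 137.9] 72.3 z [0.0458 0.0521 0.0555]Traceback (most recent call last):
  File "<stdin>", line 26, in <module>
  File "<stdin>", line 8, in rect
    return _quantile_unchecked(
        a, q, axis, out, overwrite_input, method, keepdims, weights)
    return _ureduce(a,
                    func=_quantile_ureduce_func,
    ...<5 lines>...
                    overwrite_input=overwrite_input,
                    method=method)
    r = func(a, **kwargs)
    result = _quantile(arr,
                       quantiles=q,
    ...<2 lines>...
                       out=out,
                       weights=wgt)
    slices_having_nans = np.isnan(arr[-1, ...])
                                  ~~~^^^^^^^^^
IndexError: index -1 is out of bounds for axis 0 with size 0
```

View pics/c1.png

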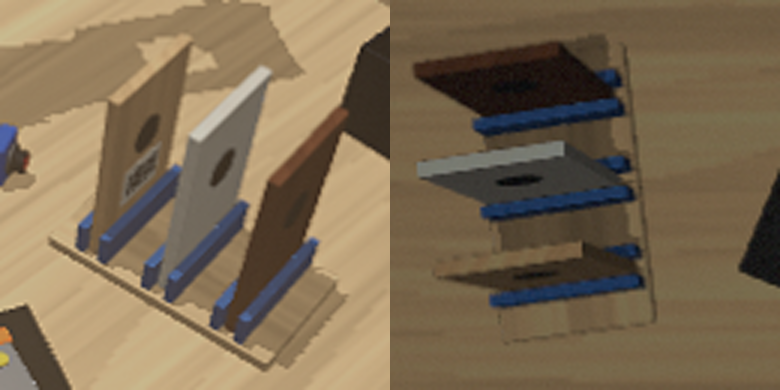

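The scene crop shows the barcode on the pale board, on the face towards the camera (world +x side), and the board top is at z=0.192 as expected. Next is the stand.

```bash
python3 - <<'E'
import numpy as np,cv2
s=cv2.imread('pics/scene1.png');t=cv2.imread('pics/top1.png')
Wt=np.load('pics/W_top1.npy');Ws=np.load('pics/W_scene1.npy')
def rect(P,n):
    P=P[~np.isnan(P).any(1)]
    if len(P)<5: print(n,'few');return
    r=cv2.minAreaRect(P[:,:2].astype(np.float32)*1000); print(n,len(P),np.round(r[0],1),np.round(r[1],1),round(r[2],1),'z',np.percentile(P[:,2],[5,50,95]).round(4))
for W,im,n,(a,b,c,d) in((Wt,t,'top',(385,465,185,270)),(Ws,s,'scene',(165,265,200,300))):
    P=W[c:d,a:b].reshape(-1,3); h=cv2.cvtColor(im,cv2.COLOR_BGR2HSV)[c:d,a:b].reshape(-1,3)
    rect(P[(P[:,2]>.006)&(P[:,2]<.018)],n+' base')
    rect(P[(P[:,2]>.006)&(P[:,2]<.15)],n+' all')
    m=(h[:,0]<16)&(h[:,1]>120)&(P[:,2]>.028);rect(P[m],n+' lip')
    Q=P[(P[:,2]>.05)&(P[:,2]<.16)];Q=Q[~np.isnan(Q).any(1)]
    for _ in range(4):
        c0=Q.mean(0);u=np.linalg.svd(Q-c0,full_matrices=False)[2][2];u*=np.sign(u[2]);e=(Q-c0)@u;Q=Q[abs(e)<max(.002,2*e.std())]
    print(n,'plane n',u.round(3),'c',c0.round(4),'tilt',np.degrees(np.arcsin(u[2])).round(1),'yaw',np.degrees(np.arctan2(u[1],u[0])).round(2),'std',e.std().round(4)); rect(Q,'plate')
    # seat x axis along horizontal; lateral extents
    hx=np.array([u[0],u[1]])/np.hypot(u[0],u[1]);lat=np.array([-hx[1],hx[0]])
    l=Q[:,:2]@lat; print('lat centre',(np.percentile(l,1)+np.percentile(l,99))/2,np.ptp(np.percentile(l,[1,99])),'ztop',Q[:,2].max())
    # line at z=.032
    x=(c0[:2]@hx)+ (c0[2]-.032)*u[2]/np.hypot(u[0],u[1]); lm=(np.percentile(l,1)+np.percentile(l,99))/2
    print('seat origin',(x*hx+lm*lat).round(4))
# rack direction & board plane from scene
P=Ws[65:185,345:410].reshape(-1,3); 
d=np.array([np.cos(np.radians(7.5)),np.sin(np.radians(7.5))]); q=(P[:,:2]-[.4555,.273])@d
Q=P[(abs(q)<.012)&(P[:,2]>.06)&(P[:,2]<.185)]; c0=Q.mean(0);e=(Q-c0);
for _ in range(4):
    c0=Q.mean(0);u=np.linalg.svd(Q-c0,full_matrices=False)[2][2];u*=np.sign(u[0]);e=(Q-c0)@u;Q=Q[abs(e)<.003]
print('front face n',u.round(4),'c',c0.round(4),'yaw',np.degrees(np.arctan2(u[1],u[0])),len(Q))
E
```

```text
top base 1524 [ 491.4 -288.6] [198.3 208.8] 87.1 z [0.0086 0.0127 0.0162]
top all 3738 [ 491.4 -288.6] [198.3 208.8] 87.1 z [0.01   0.0388 0.1342]
top lip 148 [ 527.2 -273.3] [  9.9 128.2] 9.6 z [0.0454 0.0525 0.0566]
top plane n [0.814 0.146 0.562] c [ 0.4716 -0.2815  0.1009] tilt 34.2 yaw 10.15 std 0.0064
plate 1119 [ 469.9 -284. ] [ 52.4 130.7] 9.3 z [0.0561 0.1094 0.1367]
lat centre -0.3613845226130841 0.12746090908543362 ztop 0.1409446157003893
seat origin [ 0.518  -0.2744]
scene base 1325 [ 421.4 -325.3] [304.4 201. ] 8.1 z [0.0087 0.0118 0.0146]
scene all 5306 [ 421.7 -327.2] [304.5 205.4] 8.0 z [0.0104 0.0502 0.1322]
scene lip 299 [ 526.2 -274.6] [ 10.9 129.5] 9.2 z [0.0438 0.0496 0.0545]
scene plane n [0.893 0.146 0.427] c [ 0.4719 -0.2866  0.0958] tilt 25.3 yaw 9.29 std 0.0012
plate 2194 [ 472.7 -284.1] [ 45.4 131.2] 9.7 z [0.0549 0.097  0.1338]
lat centre -0.35722580954027655 0.12796133581630642 ztop 0.1382488005173872
seat origin [ 0.5013 -0.28  ]
front face n [0.9915 0.1301 0.0037] c [0.4612 0.2705 0.1257] yaw 7.475893188030401 769
```

```bash
cat >> h.py <<'E'
def axes(yaw,tilt=0):  # object frame: x normal yawed, pitched up by tilt deg; z leaning back
    return R.from_euler('ZY',[yaw,-tilt],degrees=True).as_matrix()
def toolR(ob,sgn):     # tool x=-obj z, tool y=sgn*(obj x)
    x=-ob[:,2]; y=sgn*ob[:,0]; return np.column_stack([x,y,np.cross(x,y)])
def cmd(Rd,p,T=None):  # shift(mm)+turn(deg) in tool axes from T to pose (TCP p)
    if T is None: T=tool()[0]
    return np.r_[(T[:3,:3].T@(np.array(p)-T[:3,3]))*1000, np.degrees(R.from_matrix(T[:3,:3].T@Rd).as_rotvec())].round(1)
SEAT=np.array([.502,-.2795,.032]); SYAW=9.5
E
python3 - <<'E'
from h import *
T,o=tool(); print(T.round(3))
for s in(1,-1):
    Rd=toolR(axes(7.5),s); print(s,cmd(Rd,[.4555,.273,.260]),cmd(Rd,[.4555,.273,.159]))
E
```

```text
[[-0.001  0.34   0.94   0.195]
 [-0.001  0.94  -0.34   0.54 ]
 [-1.    -0.002 -0.     0.23 ]
 [ 0.     0.     0.     1.   ]]
1 [-2.940e+01 -1.630e+02  3.357e+02  6.260e+01  0.000e+00  1.000e-01] [ 7.160e+01 -1.629e+02  3.357e+02  6.260e+01  0.000e+00  1.000e-01]
-1 [-2.940e+01 -1.630e+02  3.357e+02 -1.174e+02 -1.000e-01  0.000e+00] [ 7.160e+01 -1.629e+02  3.357e+02 -1.174e+02 -1.000e-01  0.000e+00]
```

Emit:
step_arm(motion=[[-29,-163,336,62.6,0,0,110],[-29,-163,336,62.6,0,0,110],[-29,-163,336,62.6,0,0,110],[-29,-163,336,62.6,0,0,110],[-29,-163,336,62.6,0,0,110],[-29,-163,336,62.6,0,0,110],[-29,-163,336,62.6,0,0,110],[-29,-163,336,62.6,0,0,110],[-29,-163,336,62.6,0,0,110],[-29,-163,336,62.6,0,0,110]])

```text
time_s: 1.35
eef_pos: [0.4551, 0.2743, 0.2602]
eef_rot: [0.532, 0.465, 0.532, -0.465]
wrist_force: [1.1, 0.6, 0.1]
opening: 0.572
```

```bash
python3 - <<'E'
from h import *
p,d,W,M=shot('wrist','w1.png'); T,o=tool(); print(T.round(3),o['q'],o['opening'],o['wrist_force'])
P=W.reshape(-1,3);Q=P[(P[:,2]>.18)&(P[:,2]<.2)&(P[:,0]<.5)&(P[:,0]>.42)&(P[:,1]>.2)&(P[:,1]<.34)]
if len(Q)>5: print(len(Q),cv2.minAreaRect(Q[:,:2].astype(np.float32)*1000),np.median(Q[:,2]))
Rd=toolR(axes(7.5),1);print(cmd(Rd,[.4555,.273,.159]))
E
```

```text
[[-0.     0.991  0.133  0.455]
 [ 0.     0.133 -0.991  0.274]
 [-1.    -0.    -0.     0.26 ]
 [ 0.     0.     0.     1.   ]] [3.18664269e-01 5.88590456e-02 1.68266407e+00 3.90734018e-05
 1.40017220e+00 1.84929913e-01] 0.5622323182997674 [-0.14561157 -0.47791916 -0.52369592]
2165 ((455.1943664550781, 272.239013671875), (11.66596508026123, 110.86951446533203), 7.9916815757751465) 0.19131418140044806
[ 1.013e+02  1.000e-01  1.300e+00  2.000e-01 -0.000e+00  0.000e+00]
```

View pics/w1.png

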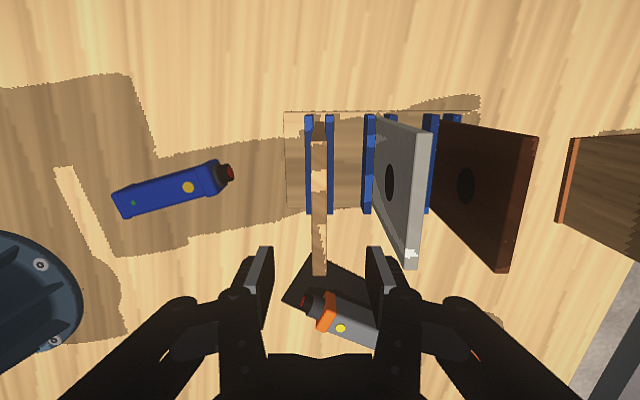

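The wrist view agrees: the board top is centred between the fingers at (455,272) mm with yaw 8°. I'll descend and close.

Emit:
step_arm(motion=[[50,0,2,0.3,0,0,110],[90,0,2,0.3,0,0,110],[101,0,2,0.3,0,0,110],[101,0,2,0.3,0,0,110],[101,0,2,0.3,0,0,255],[101,0,2,0.3,0,0,255],[101,0,2,0.3,0,0,255],[101,0,2,0.3,0,0,255],[101,0,2,0.3,0,0,255]])

```text
time_s: 2.52
eef_pos: [0.4569, 0.2716, 0.1611]
eef_rot: [0.531, 0.468, 0.53, -0.467]
wrist_force: [-1.8, -0.0, 7.0]
opening: 0.125
```

Emit:
step_arm(motion=[[-15,0,0,0,0,0,255],[-35,0,0,0,0,0,255],[-60,0,0,0,0,0,255],[-110,0,0,0,0,0,255],[-160,0,0,0,0,0,255],[-190,0,0,0,0,0,255],[-190,0,0,0,0,0,255]])

```text
time_s: 3.4
eef_pos: [0.4575, 0.2717, 0.3529]
eef_rot: [0.532, 0.47, 0.529, -0.465]
wrist_force: [-1.0, -0.4, -2.2]
opening: 0.129
```

```bash
python3 - <<'E'
from h import *
T,o=tool(); print(T.round(4),o['opening'],o['wrist_force'],o['torque'])
p,d,W,M=shot('scene','s2.png');np.save('pics/W_s2.npy',W)
ob=axes(7.8); P=W.reshape(-1,3); L=(P-T[:3,3])@np.column_stack([-T[:3,0],T[:3,1],T[:3,2]]) # up, normal(+y tool), tool z
m=(abs(L[:,1])<.012)&(abs(L[:,2])<.07)&(L[:,0]<.03)&(L[:,0]>-.17)
Q=P[m&(L[:,0]<-.02)]
for _ in range(4):
    c=Q.mean(0);u=np.linalg.svd(Q-c,full_matrices=False)[2][2];u*=np.sign(u[0]);Q=Q[abs((Q-c)@u)<.003]
print(len(Q),'n',u.round(3),'c',c.round(4),'in tool',(T[:3,:3].T@u).round(3),(T[:3,:3].T@(c-T[:3,3])).round(4))
q=L[m];print('up range',np.percentile(q[:,0],[.5,99.5]),'lat',np.percentile(q[:,2],[.5,99.5]))
E
```

```text
[[ 0.0064  0.992   0.1258  0.4575]
 [ 0.0021  0.1258 -0.9921  0.2717]
 [-1.      0.0066 -0.0012  0.3529]
 [ 0.      0.      0.      1.    ]] 0.12940062975545036 [-0.97570754 -0.36798033 -2.17098814] [0.03911723 0.0135178  0.02776184]
1102 n [0.991 0.133 0.009] c [0.4637 0.2707 0.2732] in tool [-0.003  1.    -0.007] [0.0797 0.0055 0.0019]
up range [-0.14726681  0.02965838] lat [-0.05435844  0.05476451]
```

View pics/s2.png

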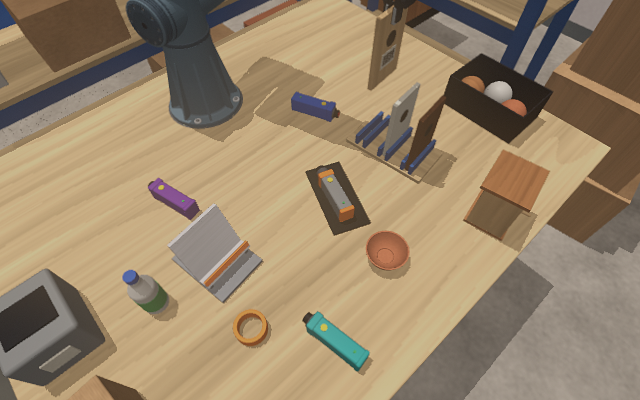

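The board is held straight, with its foot 149 mm below the TCP. I'll work out the transit and lowering moves.

```bash
cat >> h.py <<'E'
def leanT(x,z,y=0,foot=.149):
    ob=axes(SYAW,25); f=SEAT+ob@np.array([x,y,z]); T=np.eye(4);T[:3,:3]=toolR(ob,1);T[:3,3]=f+foot*ob[:,2]; return T
E
python3 - <<'E'
from h import *
A=leanT(.010,.150);print('hover',A[:3,3],cmd(A[:3,:3],A[:3,3]))
E
```

```text
hover [ 0.38630891 -0.29886005  0.30721221] [ 4.240e+01 -1.415e+02  5.569e+02 -2.200e+00  5.000e-01  2.490e+01]
```

Emit:
step_arm(motion=[[0,-10,40,0,0,0,255],[0,-25,100,0,0,3,255],[0,-41,160,0,0,6,255],[0,-56,220,0,0,9,255],[0,-71,280,-1,0,12,255],[0,-86,340,-1,0,15,255],[0,-102,400,-2,0,18,255],[0,-117,460,-2,0,21,255],[20,-132,520,-2.2,0.5,24,255],[42,-141,557,-2.2,0.5,24.9,255]])

```text
time_s: 4.7
eef_pos: [0.3845, -0.3012, 0.3046]
eef_rot: [0.624, 0.564, 0.428, -0.331]
wrist_force: [0.8, -0.1, -1.4]
opening: 0.133
```

Emit:
step_arm(motion=[[0,0,0,0,0,0,255],[0,0,0,0,0,0,255],[0,0,0,0,0,0,255]])

```text
time_s: 5.08
eef_pos: [0.3869, -0.2979, 0.3075]
eef_rot: [0.626, 0.562, 0.429, -0.329]
wrist_force: [-0.3, -0.2, -2.2]
opening: 0.129
```

```bash
python3 - <<'E'
from h import *
T,o=tool(); print(T.round(4),o['wrist_force'])
p,d,W,M=shot('scene','s3.png')
P=W.reshape(-1,3); L=(P-T[:3,3])@T[:3,:3]
m=(abs(L[:,1])<.012)&(abs(L[:,2])<.07)&(L[:,0]>-.03)&(L[:,0]<.17)
Q=P[m&(L[:,0]>.02)]
for _ in range(4):
    c=Q.mean(0);u=np.linalg.svd(Q-c,full_matrices=False)[2][2];u*=np.sign(u[0]);Q=Q[abs((Q-c)@u)<.003]
print('board n',u.round(3),'tilt',np.degrees(np.arcsin(u[2])),'yaw',np.degrees(np.arctan2(u[1],u[0])))
print('lat',np.percentile(L[m][:,2],[.5,99.5]),'foot',np.percentile(L[m][:,0],99.5))
# plate visible?
ob=axes(SYAW,25);S=(P-SEAT)@ob
k=(abs(S[:,0])<.008)&(S[:,2]>.01)&(S[:,2]<.12)&(abs(S[:,1])<.08);print('plate n',k.sum(),'x off by z',[np.median(S[k&(abs(S[:,2]-z)<.01)][:,0]).round(4) for z in(.03,.06,.09)],'lat',np.percentile(S[k][:,1],[1,99]))
k=(abs(S[:,0]-.013)<.009)&(abs(S[:,1])<.06)&(abs(S[:,2])<.008);print('ledge z',np.median(S[k][:,2]),k.sum())
k=(abs(S[:,0]-.029)<.006)&(abs(S[:,1])<.06)&(abs(S[:,2]-.01)<.005);print('lip',np.percentile(S[k][:,0],[2,98]),np.percentile(S[k][:,2],[50,95]),k.sum())
for x,z in((.010,.02),(.010,0),(.007,0)):
    A=leanT(x,z);print(x,z,cmd(A[:3,:3],A[:3,3]))
E
```

```text
[[ 4.153e-01  8.944e-01  1.661e-01  3.869e-01]
 [ 6.990e-02  1.506e-01 -9.861e-01 -2.979e-01]
 [-9.070e-01  4.211e-01  1.000e-04  3.075e-01]
 [ 0.000e+00  0.000e+00  0.000e+00  1.000e+00]] [-0.25924532 -0.2384631  -2.17036437]
board n [0.898 0.156 0.412] tilt 24.320777552361637 yaw 9.874069649990005
lat [-0.05623631  0.05297252] foot 0.147036709825693
plate n 2624 x off by z [np.float64(-0.001), np.float64(-0.0009), np.float64(-0.001)] lat [-0.064626    0.06368057]
ledge z 0.00042702075817935595 147
lip [0.02602194 0.03383048] [0.00909204 0.01152325] 182
0.01 0.02 [ 1.301e+02 -8.000e-01  7.000e-01  1.000e-01  0.000e+00  1.000e-01]
0.01 0 [ 1.501e+02 -7.000e-01  7.000e-01  1.000e-01  0.000e+00  1.000e-01]
0.007 0 [ 1.502e+02 -3.700e+00  7.000e-01  1.000e-01  0.000e+00  1.000e-01]
```

View pics/s3.png

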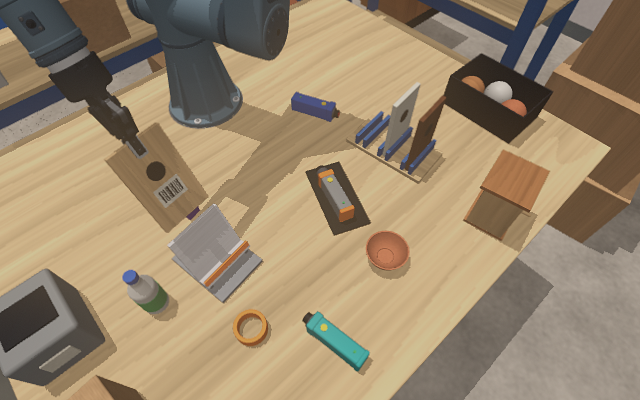

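The board is above the seat, parallel to the plate, with its label outward. I'll lower it, with small steps near contact.

Emit:
step_arm(motion=[[40,-1,1,0,0,0,255],[90,-1,1,0,0,0,255],[125,-1,1,0,0,0,255],[138,-1,1,0,0,0,255],[143,-1,1,0,0,0,255],[145,-1,1,0,0,0,255],[147,-1,1,0,0,0,255],[147,-1,1,0,0,0,255]])

```text
time_s: 6.12
eef_pos: [0.4468, -0.2904, 0.1742]
eef_rot: [0.626, 0.563, 0.428, -0.33]
wrist_force: [-0.6, -0.0, -1.4]
opening: 0.132
```

Emit:
step_arm(motion=[[1,0,0,0,0,0,255],[2,0,0,0,0,0,255],[2,0,0,0,0,0,255]])

```text
time_s: 6.5
eef_pos: [0.4476, -0.2898, 0.1716]
eef_rot: [0.625, 0.563, 0.428, -0.33]
wrist_force: [0.8, -0.5, -2.1]
opening: 0.131
```

Emit:
step_arm(motion=[[1,0,0,0,0,0,255],[2,0,0,0,0,0,255],[2,0,0,0,0,0,255]])

```text
time_s: 6.88
eef_pos: [0.4485, -0.2901, 0.1713]
eef_rot: [0.626, 0.562, 0.428, -0.33]
wrist_force: [-8.7, 2.0, 10.1]
opening: 0.132
```

Contact with the ledge. I'll back off 1 mm and move towards the plate.

Emit:
step_arm(motion=[[-1,0,0,0,0,0,255],[-1,-2,0,0,0,0,255],[-1,-3,0,0,0,0,255],[-1,-3,0,0,0,0,255]])

```text
time_s: 7.38
eef_pos: [0.4458, -0.2906, 0.17]
eef_rot: [0.626, 0.563, 0.428, -0.33]
wrist_force: [0.1, -0.3, 4.5]
opening: 0.129
```

Emit:
step_arm(motion=[[0,-1,0,0,0,0,255],[0,-2,0,0,0,0,255],[0,-2,0,0,0,0,255]])

```text
time_s: 7.75
eef_pos: [0.4448, -0.2907, 0.1697]
eef_rot: [0.626, 0.563, 0.427, -0.329]
wrist_force: [6.3, 0.5, 4.0]
opening: 0.127
```

Emit:
step_arm(motion=[[0,0.5,0,0,0,0,200],[0,0.5,0,0,0,0,170],[0,0.5,0,0,0,0,140],[0,0.5,0,0,0,0,120],[0,0.5,0,0,0,0,120],[0,0.5,0,0,0,0,120]])

```text
time_s: 8.5
eef_pos: [0.444, -0.2904, 0.1689]
eef_rot: [0.625, 0.563, 0.428, -0.33]
wrist_force: [-0.4, -0.7, 0.8]
opening: 0.53
```

Emit:
step_arm(motion=[[-10,0,0,0,0,0,120],[-30,0,0,0,0,0,120],[-70,0,0,0,0,0,120],[-120,0,0,0,0,0,120],[-160,0,0,0,0,0,60],[-160,0,0,0,0,0,60]])

```text
time_s: 9.25
eef_pos: [0.3774, -0.3035, 0.3181]
eef_rot: [0.628, 0.561, 0.426, -0.331]
wrist_force: [0.3, -0.1, -0.6]
opening: 0.767
```

```bash
python3 - <<'E'
from h import *
T,o=tool(); print(T.round(4),o['q'],o['wrist_force'])
p,d,W,M=shot('scene','s4.png')
P=W.reshape(-1,3);ob=axes(SYAW,25);S=(P-SEAT)@ob
m=(S[:,0]>.003)&(S[:,0]<.02)&(S[:,2]>.02)&(S[:,2]<.2)&(abs(S[:,1])<.075);Q=P[m&(S[:,2]>.03)]
for _ in range(4):
    c=Q.mean(0);u=np.linalg.svd(Q-c,full_matrices=False)[2][2];u*=np.sign(u[0]);Q=Q[abs((Q-c)@u)<.003]
print('board n',u.round(3),'tilt',np.degrees(np.arcsin(u[2])),'yaw',np.degrees(np.arctan2(u[1],u[0])),'seatx',np.median(S[m][:,0]))
print('lat',np.percentile(S[m][:,1],[.5,99.5]),'top',np.percentile(S[m][:,2],99.5))
np.save('pics/W_s4.npy',W)
g=p[m.reshape(400,640)]; I=np.argwhere(m.reshape(400,640)); 
# white label pixels
w=(cv2.cvtColor(p,cv2.COLOR_RGB2HSV)[...,1]<60)&m.reshape(400,640)&(p.min(2)>110); k=w.reshape(-1)
if k.sum(): print('label px',k.sum(),'seat y rng',np.percentile(S[k][:,1],[2,98]),'z rng',np.percentile(S[k][:,2],[2,98]))
y0,y1=I[:,0].min()-25,I[:,0].max()+25;x0,x1=I[:,1].min()-25,I[:,1].max()+25
cv2.imwrite('pics/c4.png',cv2.resize(p[max(y0,0):y1,max(x0,0):x1,::-1],None,fx=2.5,fy=2.5))
E
```

```text
[[ 0.4178  0.8938  0.1629  0.3774]
 [ 0.0623  0.1507 -0.9866 -0.3035]
 [-0.9064  0.4224  0.0072  0.3181]
 [ 0.      0.      0.      1.    ]] [-1.21905191 -0.27231611  1.926928    0.43254243  1.40908246 -1.43811494] [ 0.2745583  -0.14839657 -0.58697112]
board n [0.891 0.145 0.43 ] tilt 25.452222238516004 yaw 9.267770494607904 seatx 0.011025878977606209
lat [-0.05540023  0.05424571] top 0.18130325611163242
label px 210 seat y rng [-0.02730381  0.02687177] z rng [0.04540718 0.08417066]
```

View pics/c4.png

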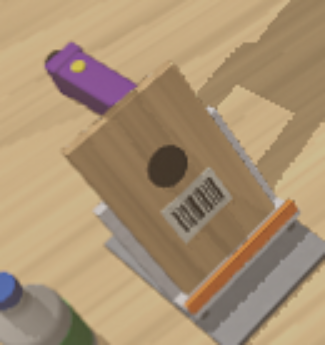

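The board sits flush on the stand and centred (lateral −55…+54 mm, label centre at about y=0, z=65 mm). Next is the scanner.

```bash
cat >> h.py <<'E'
def down(yaw): # tool down, tool z heading yaw
    x=np.array([0,0,-1.]); z=np.array([np.cos(np.radians(yaw)),np.sin(np.radians(yaw)),0]); return np.column_stack([x,np.cross(z,x),z])
E
python3 - <<'E'
from h import *
print(cmd(down(161),[.54,.04,.22]))
E
```

```text
[ 177.1  156.3 -311.7  116.3  -25.6  -15.5]
```

Emit:
step_arm(motion=[[5,10,-25,8,-2,-1,0],[20,25,-60,18,-4,-2.5,0],[45,45,-100,28,-6,-4,0],[70,65,-140,38,-8.5,-5,0],[95,85,-180,48,-10.5,-6.5,0],[120,105,-220,58,-13,-8,0],[145,125,-260,68,-15,-9,0],[160,140,-290,78,-17,-10.5,0],[177,156,-312,88,-19.5,-12,0],[177,156,-312,98,-21.5,-13,0]])

```text
time_s: 10.55
eef_pos: [0.5386, 0.045, 0.2166]
eef_rot: [0.134, 0.738, 0.069, -0.658]
wrist_force: [0.1, -0.6, 1.1]
opening: 0.998
```

```bash
python3 - <<'E'
from h import *
print(tool()[1]['q'],cmd(down(161),[.54,.04,.22]))
E
```

```text
[-0.0991802   0.03768751  1.80213056 -0.06717204  1.1711817   1.20374607] [-2.8  5.5 -0.2 35.6 -7.3 -4.2]
```

Emit:
step_arm(motion=[[0,0,0,9,-2,-1.2,0],[0,0,0,18.3,-4.1,-2.5,0],[0,0,0,18.3,-4.1,-2.5,0],[0,0,0,18.3,-4.1,-2.5,0],[0,0,0,18.3,-4.1,-2.5,0]])

```text
time_s: 11.18
eef_pos: [0.5389, 0.042, 0.219]
eef_rot: [0.005, 0.726, -0.024, -0.688]
wrist_force: [-0.3, 0.5, 0.6]
opening: 1.002
```

```bash
python3 - <<'E'
from h import *
T,o=tool(); print(T.round(3),o['q'].round(2))
p,d,W,M=shot('wrist','w2.png'); np.save('pics/W_w2.npy',W)
P=W.reshape(-1,3); h=cv2.cvtColor(p,cv2.COLOR_RGB2HSV).reshape(-1,3)
def rect(Q,n):
    if len(Q)<5: return print(n,'few')
    r=cv2.minAreaRect(Q[:,:2].astype(np.float32)*1000);print(n,len(Q),np.round(r[0],1),np.round(r[1],1),round(r[2],1),np.median(Q[:,2]))
near=(np.hypot(P[:,0]-.54,P[:,1]-.045)<.12)
rect(P[near&(P[:,2]>.046)&(P[:,2]<.062)],'scanner top')
rect(P[near&(P[:,2]>.02)&(P[:,2]<.062)],'scanner all')
rect(P[near&(P[:,2]>.003)&(P[:,2]<.009)],'mat')
o=near&(P[:,2]>.046)&(P[:,2]<.062)&(h[:,0]<15)&(h[:,1]>120); rect(P[o],'orange')
y=near&(P[:,2]>.04)&(P[:,2]<.07)&(h[:,0]>22)&(h[:,0]<35)&(h[:,1]>120); print('yellow',P[y].mean(0))
E
```

```text
[[ 0.053 -0.028 -0.998  0.539]
 [-0.042 -0.999  0.025  0.042]
 [-0.998  0.041 -0.054  0.219]
 [ 0.     0.     0.     1.   ]] [-0.12  0.08  1.75 -0.04  1.26  1.49]
scanner top 4015 [549.5  35.9] [ 39.9 131.6] 72.4 0.05126557054369618
scanner all 4580 [535.1  40.2] [ 39.9 161.8] 72.0 0.0510818752450001
mat 8974 [540.3  48.7] [ 99.8 209.5] 67.9 0.005168204664196568
orange 764 [549.5  35.9] [ 39.9 131.6] 72.4 0.05221725294070212
yellow [0.51668206 0.04604696 0.05313503]
```

View pics/w2.png

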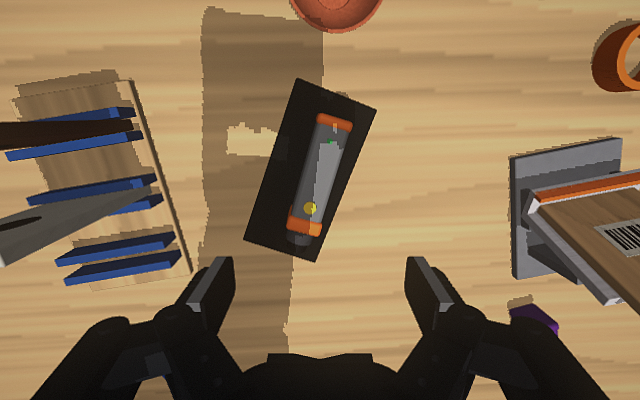

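The wrist view shows the grey and orange scanner on its mat. Yaw is 162.4°, origin ≈(.546,.037), body length 131.6 mm (132 expected) and the nose tip lies ~90 mm ahead.

```bash
python3 - <<'E'
from h import *
print(cmd(down(162.4),[.5457,.0371,.13]))
E
```

```text
[89.5  1.  -2.  16.1 -3.4 -1.9]
```

Emit:
step_arm(motion=[[30,0.5,-1,8,-1.7,-1,0],[60,1,-2,16.1,-3.4,-1.9,0],[89,1,-2,16.1,-3.4,-1.9,0],[89,1,-2,16.1,-3.4,-1.9,0],[89,1,-2,16.1,-3.4,-1.9,0]])

```text
time_s: 11.85
eef_pos: [0.5466, 0.037, 0.1318]
eef_rot: [-0.109, 0.699, -0.109, -0.698]
wrist_force: [0.8, -0.1, 1.1]
opening: 1.002
```

```bash
python3 - <<'E'
from h import *
print(tool()[0].round(4),cmd(down(162.4),[.5457,.0371,.016]))
E
```

```text
[[ 1.800e-03 -3.039e-01 -9.527e-01  5.466e-01]
 [ 0.000e+00 -9.527e-01  3.039e-01  3.700e-02]
 [-1.000e+00 -6.000e-04 -1.700e-03  1.318e-01]
 [ 0.000e+00  0.000e+00  0.000e+00  1.000e+00]] [ 1.158e+02  2.000e-01  1.000e+00 -1.000e-01 -1.000e-01  0.000e+00]
```

Emit:
step_arm(motion=[[50,0,1,0,0,0,0],[95,0,1,0,0,0,0],[112,0,1,0,0,0,0],[116,0,1,0,0,0,0],[116,0,1,0,0,0,0]])

```text
time_s: 12.48
eef_pos: [0.5466, 0.0372, 0.0163]
eef_rot: [-0.109, 0.7, -0.109, -0.698]
wrist_force: [-0.5, 0.6, 0.9]
opening: 1.0
```

Emit:
step_arm(motion=[[0,0,0,0,0,0,255],[0,0,0,0,0,0,255],[0,0,0,0,0,0,255],[0,0,0,0,0,0,255],[0,0,0,0,0,0,255]])

```text
time_s: 13.1
eef_pos: [0.5458, 0.0371, 0.0154]
eef_rot: [-0.109, 0.699, -0.109, -0.698]
wrist_force: [-0.9, -0.3, 5.7]
opening: 0.413
```

```bash
python3 - <<'E'
from h import *
T,o=tool(); np.save('graspT.npy',T); print(T.round(4),o['wrist_force'],o['q'].round(2))
# target pre-contact: scanner x=-seat x, z=seat z; aim axis height above TCP in tool -x
ob=axes(9.4,25); A=np.column_stack([-ob[:,2],ob[:,1],-ob[:,0]]); print(np.linalg.det(A))
E
```

```text
[[ 1.500e-03 -3.045e-01 -9.525e-01  5.458e-01]
 [-0.000e+00 -9.525e-01  3.045e-01  3.710e-02]
 [-1.000e+00 -4.000e-04 -1.400e-03  1.540e-02]
 [ 0.000e+00  0.000e+00  0.000e+00  1.000e+00]] [-0.88486368 -0.27790163  5.73049816] [-0.15  0.41  1.81  0.    0.92  1.73]
-1.0
```

```bash
cat >> h.py <<'E'
OB=axes(9.4,25)
def aim(g,nose=.090,up=0.):
    A=np.column_stack([-OB[:,2],-OB[:,1],-OB[:,0]])
    return A,SEAT+OB@np.array([.011+g+nose,-.0004,.064-.0136])+[0,0,up]
E
python3 - <<'E'
from h import *
T=np.load('graspT.npy'); T[2,3]+=.15
for g,u in((.05,.06),(.05,0)):
    A,p=aim(g,up=u); print(p.round(3),cmd(A,p,T))
E
```

```text
[ 0.616 -0.261  0.201] [ -36.   262.6 -157.8  -26.7   24.4   -5.9]
[ 0.616 -0.261  0.141] [  24.   262.6 -157.7  -26.7   24.4   -5.9]
```

Emit:
step_arm(motion=[[-10,0,0,0,0,0,255],[-30,0,0,0,0,0,255],[-70,0,0,0,0,0,255],[-120,0,0,0,0,0,255],[-150,0,0,0,0,0,255],[-150,0,0,0,0,0,255]])

```text
time_s: 13.85
eef_pos: [0.5467, 0.0371, 0.1672]
eef_rot: [-0.109, 0.701, -0.109, -0.697]
wrist_force: [0.1, -0.5, -3.3]
opening: 0.418
```

Emit:
step_arm(motion=[[-3,25,-15,-2.5,2.3,-0.6,255],[-8,60,-36,-6,5.5,-1.4,255],[-13,98,-59,-10,9.1,-2.2,255],[-18,135,-81,-13.7,12.5,-3,255],[-23,170,-102,-17.3,15.8,-3.8,255],[-28,205,-123,-20.8,19,-4.6,255],[-32,235,-141,-24,22,-5.3,255],[-36,255,-153,-26,23.7,-5.7,255],[-36,263,-158,-26.7,24.4,-5.9,255],[-36,263,-158,-26.7,24.4,-5.9,255]])

```text
time_s: 15.1
eef_pos: [0.6145, -0.2609, 0.1985]
eef_rot: [0.043, 0.839, 0.069, -0.537]
wrist_force: [-0.3, 0.1, -3.2]
opening: 0.417
```

Emit:
step_arm(motion=[[0,0,0,0,0,0,255],[0,0,0,0,0,0,255],[0,0,0,0,0,0,255]])

```text
time_s: 15.48
eef_pos: [0.6157, -0.2605, 0.2007]
eef_rot: [0.044, 0.84, 0.07, -0.536]
wrist_force: [-0.4, 0.3, -2.2]
opening: 0.416
```

```bash
python3 - <<'E'
from h import *
T,o=tool();print(T.round(4),o['q'].round(2))
A,p=aim(.05);print(cmd(A,p)); A,p=aim(.015);print(cmd(A,p))
E
```

```text
[[ 4.152e-01  1.643e-01 -8.948e-01  6.157e-01]
 [ 6.950e-02 -9.864e-01 -1.489e-01 -2.605e-01]
 [-9.071e-01 -3.000e-04 -4.209e-01  2.007e-01]
 [ 0.000e+00  0.000e+00  0.000e+00  1.000e+00]] [-0.74  0.21  1.7   0.41  0.99  0.48]
[53.8  0.6 24.6  0.   0.1  0. ]
[53.9  0.5 59.6  0.   0.1  0. ]
```

Emit:
step_arm(motion=[[25,0.5,10,0,0,0,255],[50,0.5,24,0,0,0,255],[54,0.5,40,0,0,0,255],[54,0.5,55,0,0,0,255],[54,0.5,59,0,0,0,255],[54,0.5,59,0,0,0,255],[54,0.5,59,0,0,0,255]])

```text
time_s: 16.35
eef_pos: [0.5858, -0.2674, 0.1279]
eef_rot: [0.044, 0.84, 0.069, -0.536]
wrist_force: [-0.5, 0.4, -2.6]
opening: 0.417
```

```bash
python3 - <<'E'
from h import *
T,o=tool();print(o['eef_pos'],o['wrist_force'])
A,p=aim(0);print('cmd g=0',cmd(A,p))
p,d,W,M=shot('scene','s5.png'); q,d2,W2,M2=shot('top'); q3,d3,W3,M3=shot('wrist')
for n,w in(('scene',W),('top',W2),('wrist',W3)):
    S=(w.reshape(-1,3)-SEAT)@OB
    m=(S[:,0]>.045)&(S[:,0]<.19)&(abs(S[:,1])<.03)&(S[:,2]>.07)&(S[:,2]<.095)
    if m.sum()>20:
        for a,b in((.045,.075),(.15,.18)):
            k=m&(S[:,0]>a)&(S[:,0]<b); 
            if k.sum()>8: print(n,a,k.sum(),'y',np.percentile(S[k][:,1],[3,97]).round(4),'z',np.percentile(S[k][:,2],[50,90]).round(4))
    b=(abs(S[:,0]-.011)<.004)&(abs(S[:,1])<.075)&(S[:,2]>.1)&(S[:,2]<.19); print(n,'board face x',np.median(S[b][:,0]),'lat',np.percentile(S[b][:,1],[1,99]))
    t=(abs(S[:,1])<.02)&(S[:,2]>.05)&(S[:,2]<.08)&(S[:,0]>.017)&(S[:,0]<.05); print(n,'nose',t.sum(),S[t].min(0).round(4) if t.sum() else '',S[t].max(0).round(4) if t.sum() else '')
y0,x0=180,130
cv2.imwrite('pics/c5.png',np.hstack([cv2.resize(p[140:310,130:290,::-1],None,fx=2.2,fy=2.2),cv2.resize(q[140:310,350:510,::-1],None,fx=2.2,fy=2.2)]))
E
```

```text
[ 0.58575862 -0.26742342  0.12789363] [-0.49468848  0.35696095 -2.61621006]
cmd g=0 [ 0.8 -1.4 16.2  0.   0.  -0.1]
scene 0.045 9 y [-0.0216  0.0163] z [0.0843 0.0877]
scene 0.15 218 y [-0.0198  0.0133] z [0.0874 0.0885]
scene board face x 0.010658917886995679 lat [-0.05515321 -0.01909976]
scene nose 0  
top 0.045 69 y [0.0073 0.0211] z [0.0876 0.0907]
top 0.15 234 y [-0.0163  0.0185] z [0.0871 0.0896]
  return _methods._mean(a, axis=axis, dtype=dtype,
  ret = ret.dtype.type(ret / rcount)
Traceback (most recent call last):
IndexError: index -1 is out of bounds for axis 0 with size 0
```

Scanner top is at seat z ≈87 mm, as expected for the axis at 64. It needs 1.5 mm sideways. I'll approach by feel.

Emit:
step_arm(motion=[[0.8,-1.5,3,0,0,0,255],[0.8,-1.5,7,0,0,0,255],[0.8,-1.5,10,0,0,0,255],[0.8,-1.5,12,0,0,0,255],[0.8,-1.5,12,0,0,0,255],[0.8,-1.5,12,0,0,0,255]])

```text
time_s: 17.25
eef_pos: [0.5748, -0.2671, 0.1212]
eef_rot: [0.044, 0.84, 0.069, -0.536]
wrist_force: [1.6, 1.3, -2.7]
opening: 0.413
```

```bash
cat > f.py <<'E'
from h import *
T,o=tool(); A,p=aim(0); print('F.out %.2f'%(o['wrist_force']@OB[:,0]),'seat TCP mm',((T[:3,3]-SEAT)@OB*1000).round(2),'g0 cmd',cmd(A,p),o['time_s'])
E
python3 f.py
```

```text
F.out 0.48 seat TCP mm [104.65   0.39  49.64] g0 cmd [-0.8  0.8  3.6 -0.   0.1  0. ] 17.25
```

Emit:
step_arm(motion=[[0,0,0.5,0,0,0,255],[0,0,1,0,0,0,255],[0,0,1,0,0,0,255]])

```text
time_s: 17.62
eef_pos: [0.5738, -0.2672, 0.1208]
eef_rot: [0.044, 0.84, 0.069, -0.536]
wrist_force: [3.7, 1.1, -1.6]
opening: 0.41
```

```bash
python3 f.py
```

```text
F.out 2.79 seat TCP mm [103.57   0.43  49.63] g0 cmd [-0.8  0.8  2.6 -0.   0.1  0. ] 17.625
```

Emit:
step_arm(motion=[[0,0,0.5,0,0,0,255],[0,0,1,0,0,0,255],[0,0,1,0,0,0,255]])

```text
time_s: 18.0
eef_pos: [0.573, -0.2674, 0.1204]
eef_rot: [0.044, 0.84, 0.069, -0.536]
wrist_force: [5.1, 2.5, -0.3]
opening: 0.413
```

```bash
python3 f.py
```

```text
F.out 4.81 seat TCP mm [102.62   0.38  49.66] g0 cmd [-0.7  0.8  1.6 -0.   0.1  0. ] 18.0
```

```bash
cat > avg.py <<'E'
from h import *
F=[];X=[]
for i in range(14):
    ctrl.camera('top'); T,o=tool(); F.append(o['wrist_force']@OB[:,0]); X.append((T[:3,3]-SEAT)@OB*1000)
print('contact N %.2f +- %.2f'%(np.mean(F)+1.43,np.std(F)/14**.5),np.mean(X,0).round(2),o['time_s'])
E
python3 avg.py
```

```text
contact N 5.69 +- 0.15 [102.66   0.38  49.67] 18.7
```

Emit:
step_arm(motion=[[0,0,-0.2,0,0,0,255],[0,0,-0.2,0,0,0,255],[0,0,-0.2,0,0,0,255],[0,0,-0.2,0,0,0,255],[0,0,-0.2,0,0,0,255],[0,0,-0.2,0,0,0,255],[0,0,-0.2,0,0,0,255],[0,0,-0.2,0,0,0,255],[0,0,-0.2,0,0,0,255],[0,0,-0.2,0,0,0,255]])

```text
time_s: 19.95
eef_pos: [0.5732, -0.2673, 0.1204]
eef_rot: [0.044, 0.84, 0.069, -0.536]
wrist_force: [4.8, 2.5, -0.9]
opening: 0.416
```

```bash
python3 avg.py; python3 - <<'E'
from h import *
p,d,W,M=shot('scene'); q,_,W2,_=shot('top')
cv2.imwrite('pics/c6.png',np.hstack([cv2.resize(p[140:310,130:290,::-1],None,fx=2.4,fy=2.4),cv2.resize(q[140:310,350:510,::-1],None,fx=2.4,fy=2.4)]))
E
```

```text
contact N 5.27 +- 0.13 [102.82   0.39  49.66] 20.65
```

View pics/c6.png

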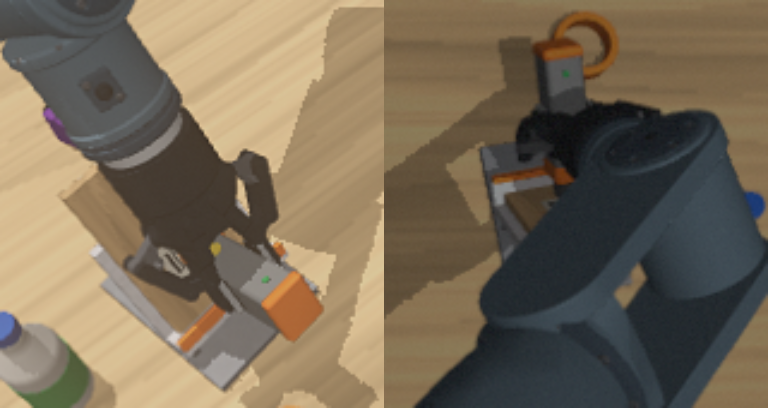

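The scanner is pressed squarely on the label at 5.27 N, half way by the spring figures. I'll hold over a second longer, then withdraw straight back.

Emit:
step_arm(motion=[[0,0,0,0,0,0,255],[0,0,0,0,0,0,255],[0,0,0,0,0,0,255],[0,0,0,0,0,0,255],[0,0,0,0,0,0,255],[0,0,0,0,0,0,255],[0,0,0,0,0,0,255],[0,0,0,0,0,0,255],[0,0,0,0,0,0,255],[0,0,0,0,0,0,255]])

```text
time_s: 22.0
eef_pos: [0.5732, -0.2674, 0.1205]
eef_rot: [0.044, 0.84, 0.069, -0.536]
wrist_force: [5.2, 2.6, -1.3]
opening: 0.413
```

Emit:
step_arm(motion=[[0,0,-1,0,0,0,255],[0,0,-3,0,0,0,255],[0,0,-8,0,0,0,255],[0,0,-20,0,0,0,255],[0,0,-45,0,0,0,255],[-20,0,-60,0,0,0,255],[-54,0,-60,0,0,0,255],[-54,0,-60,0,0,0,255],[-54,0,-60,0,0,0,255]])

```text
time_s: 23.12
eef_pos: [0.6041, -0.2619, 0.1935]
eef_rot: [0.044, 0.84, 0.069, -0.537]
wrist_force: [0.1, -0.7, -3.3]
opening: 0.414
```

```bash
python3 - <<'E'
from h import *
G=np.load('graspT.npy'); T,o=tool(); print(T[:3,3],o['wrist_force'])
print(cmd(G[:3,:3],G[:3,3]+[0,0,.12]))
E
```

```text
[ 0.60408349 -0.26186071  0.19354089] [ 0.10497984 -0.72124471 -3.33049586]
[  49.4 -304.5   32.5   26.7  -24.3    5.9]
```

Emit:
step_arm(motion=[[0,-30,-3,1,-1,0.2,255],[0,-70,-3,4,-4,1,255],[5,-110,5,8,-7,1.8,255],[12,-150,10,12,-11,2.6,255],[20,-190,16,15.5,-14,3.4,255],[28,-225,21,19,-17.5,4.2,255],[36,-260,26,22.5,-20.5,5,255],[43,-285,30,25,-23,5.6,255],[49,-304,32,26.7,-24.3,5.9,255],[49,-304,32,26.7,-24.3,5.9,255]])

```text
time_s: 24.38
eef_pos: [0.5451, 0.038, 0.1344]
eef_rot: [0.108, -0.698, 0.108, 0.699]
wrist_force: [-0.3, -0.5, -2.8]
opening: 0.411
```

Emit:
step_arm(motion=[[0,0,0,0,0,0,255],[0,0,0,0,0,0,255],[0,0,0,0,0,0,255]])

```text
time_s: 24.75
eef_pos: [0.5464, 0.0357, 0.1369]
eef_rot: [-0.109, 0.7, -0.109, -0.698]
wrist_force: [-0.6, -0.2, -2.7]
opening: 0.416
```

```bash
python3 - <<'E'
from h import *
G=np.load('graspT.npy'); T,o=tool(); print(T[:3,3],o['wrist_force'])
print(cmd(G[:3,:3],G[:3,3]))
E
```

```text
[0.54635801 0.03572043 0.13687723] [-0.63460812 -0.17496092 -2.70785579]
[ 1.215e+02 -1.100e+00  1.300e+00 -1.000e-01 -1.000e-01  0.000e+00]
```

Emit:
step_arm(motion=[[40,-1,1,0,0,0,255],[80,-1,1,0,0,0,255],[105,-1,1,0,0,0,255],[114,-1,1,0,0,0,255],[117,-1,1,0,0,0,255],[118,-1,1,0,0,0,255],[119,-1,1,0,0,0,255],[119,-1,1,0,0,0,255]])

```text
time_s: 25.75
eef_pos: [0.5463, 0.0376, 0.0183]
eef_rot: [-0.109, 0.7, -0.109, -0.698]
wrist_force: [0.3, -0.2, -4.1]
opening: 0.419
```

Emit:
step_arm(motion=[[0.5,0,0,0,0,0,255],[1,0,0,0,0,0,255],[1,0,0,0,0,0,255]])

```text
time_s: 26.12
eef_pos: [0.5457, 0.0377, 0.0166]
eef_rot: [-0.109, 0.699, -0.109, -0.698]
wrist_force: [-0.1, -0.0, -3.0]
opening: 0.415
```

Emit:
step_arm(motion=[[0.5,0,0,0,0,0,255],[1,0,0,0,0,0,255],[1,0,0,0,0,0,255]])

```text
time_s: 26.5
eef_pos: [0.5458, 0.0376, 0.0156]
eef_rot: [-0.109, 0.699, -0.109, -0.698]
wrist_force: [-0.0, -0.1, -3.7]
opening: 0.414
```

Emit:
step_arm(motion=[[0.3,0,0,0,0,0,255],[0.6,0,0,0,0,0,255],[0.6,0,0,0,0,0,255]])

```text
time_s: 26.88
eef_pos: [0.5459, 0.0377, 0.0154]
eef_rot: [-0.109, 0.699, -0.109, -0.698]
wrist_force: [-2.5, 0.9, 3.5]
opening: 0.412
```

Touchdown at the original height (force rose by about 7 N). I'll open and rise.

Emit:
step_arm(motion=[[0,0,0,0,0,0,100],[0,0,0,0,0,0,60],[0,0,0,0,0,0,0],[0,0,0,0,0,0,0],[0,0,0,0,0,0,0],[0,0,0,0,0,0,0]])

```text
time_s: 27.62
eef_pos: [0.5458, 0.0376, 0.015]
eef_rot: [-0.109, 0.699, -0.109, -0.698]
wrist_force: [0.6, -0.7, 0.5]
opening: 0.999
```

Emit:
step_arm(motion=[[-15,0,0,0,0,0,0],[-50,0,0,0,0,0,0],[-100,0,0,0,0,0,0],[-150,0,0,0,0,0,0],[-200,0,0,0,0,0,0],[-230,0,0,0,0,0,0],[-230,0,0,0,0,0,0]])

```text
time_s: 28.5
eef_pos: [0.5471, 0.0374, 0.2493]
eef_rot: [-0.109, 0.702, -0.109, -0.695]
wrist_force: [0.4, -0.7, -1.9]
opening: 0.998
```

```bash
python3 - <<'E'
from h import *
print(tool()[1]['eef_pos'])
p,d,W,M=shot('wrist'); P=W.reshape(-1,3)
def rect(Q,n):
    r=cv2.minAreaRect(Q[:,:2].astype(np.float32)*1000);print(n,len(Q),np.round(r[0],1),np.round(r[1],1),round(r[2],1),np.median(Q[:,2]))
near=(np.hypot(P[:,0]-.54,P[:,1]-.045)<.12)
rect(P[near&(P[:,2]>.046)&(P[:,2]<.062)],'scanner top'); rect(P[near&(P[:,2]>.003)&(P[:,2]<.009)],'mat')
q,d,W,M=shot('scene','s7.png'); S=(W.reshape(-1,3)-SEAT)@OB
m=(S[:,0]>.003)&(S[:,0]<.02)&(S[:,2]>.03)&(S[:,2]<.2)&(abs(S[:,1])<.075)
print('board seat x',np.percentile(S[m][:,0],[10,50,90]),'lat',np.percentile(S[m][:,1],[.5,99.5]),'top',np.percentile(S[m][:,2],99.5))
E
```

```text
[0.54709525 0.03740544 0.24925471]
scanner top 3368 [550.4  35.4] [ 39.6 129.6] 72.2 0.051136012066201
mat 7765 [540.4  48.5] [ 99.8 209.3] 67.8 0.005062384486502258
board seat x [0.00929658 0.01106613 0.01262151] lat [-0.05538106  0.05417355] top 0.18160107504971132
```

View pics/s7.png

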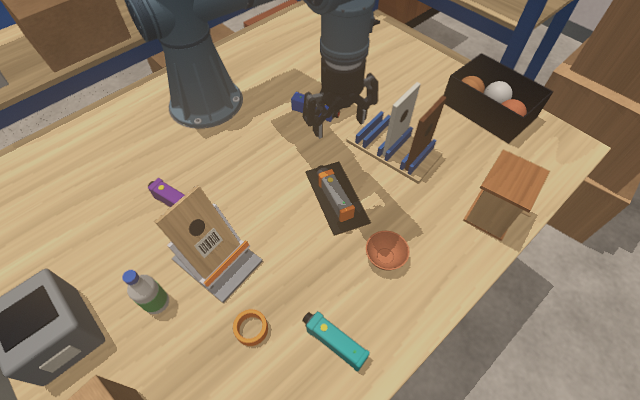

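The last view shows the front leaning at (205,240), the scanner back on its mat at (337,195) and everything else where it was. The gripper is clear, so I'll hand in.

```bash
python3 -c "
from bench import ctrl
print(ctrl.hand_in())"
```

```text
the job is handed in; nothing more can be done
None
```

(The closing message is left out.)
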